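# Probe the case-back seam of a clock

## Robot

A 6-joint arm with a two-finger parallel gripper is mounted at the origin on the work surface. World frame = base frame: x ahead of the robot, y to its left, z up, the work surface at z = 0. Lengths are in mm, angles in rad, forces in N, time in s.
With the tool pointing down it reaches from about 400 to 925 mm from the base axis. Payload 12.5 kg.
Tool frame: the origin (TCP) lies at the centre of the arm's flange, where the gripper is bolted on; the fingertips stand 190 mm ahead of it and the grasp point (between the pads) lies 171 mm ahead of it; z points along the fingers, y is the line along which they close (so a half turn about z gives the same grasp; the last joint's range is limited). The gripper opens to 95 mm and grips with 3 to 60 N. Pads are 20 mm wide; open, the fingers measure 119 mm over their backs; the gripper's body (75 mm by 180 mm) begins 59 mm behind the grasp point.
Start: joints at [1.053, 0.491, 1.559, -0, 1.092, -0.106], TCP at [250.139, 572.761, 404.761] pointing down, gripper open.
Joint ranges: [-3.1, 3.1], [-0.84, 2.19], [0.05, 2.79], [-1.13, 4.28], [0.06, 2.93], [-2.69, 2.69]. Speed limits (rad/s): [2.22, 2.22, 2.79, 3.14, 3.14, 3.14].

## Interface

Orientations are given as [roll, pitch, yaw] about the fixed x, y, z axes, in that order (R = Rz(yaw) Ry(pitch) Rx(roll)).
In Python, from cell import env, read_camera, search_frame, cut_out gives the robot as it stands. The module is installed in compiled form; this text tells all that it offers.
- The arm moves only by the tool move_arm, never from a script. Its argument "commands" is a list of rows, each a list of 3 entries, a list of its own where there are three numbers: the shift along the world's x, y, z normalised to -1 to 1, where 1 is 0.03 m, then the turn about the world's z normalised to -1 to 1, where 1 is 0.08 rad, then the opening, from -1 (shut) to 1 (fully open), so that 0 is half open. A call has 1 to 20 rows; each row shifts and turns the commanded pose from where the row before left it; what a row does not reach is not made up. A row lasts 1/12 s, in which the tool goes at most 41.7 mm and 7.16 degrees, less where a joint would pass 70% of its speed; a pose out of reach is approached as far as the arm can. A call with a number of a shift or a turn outside -1 to 1 is refused whole. A call with a gripper value outside its range is refused whole. The fingers move at their own pace and stop on an object; the grip force is fixed at half the most. Time passes only in rows, so rows that do not move let the fingers close. It gives the time, the measured TCP pose, the force, the opening and the grip force at its end, in the units of the state.
- env.state(): the state, without advancing time (a new reading comes with each control period).
- read_camera(name): name is "side" or "top"; returns a dict with "image" (400x640x3 uint8, red, green, blue), "fx", "fy", "cx", "cy" (pixels), "D" ([k1, k2, p1, p2, k3] as OpenCV has them; the pictures are not rectified), "rvec" (rotation vector, rad) and "tvec" (3), from world to camera coordinates, as OpenCV has them. Camera axes: x right, y down, z forward; pixel columns grow to the right and rows downward; lengths in mm; the calibration is good to about 2 mm. A picture is of the moment at which its call begins. There is no depth.
- env.job_done(): hands the job in; it is judged then, once.
Trained networks look in a picture, given as the dict that the camera call returned (one of the last four; its "shot" number tells which), for a name from the list of things; names that differ only in an ending like _2 or _b are one class to them, and where a whole thing is asked for, a point or a joint stands for the part that bears it (a point fixed in the world has none). Each returns a list of dicts, best first, with "confidence" (0 to 1); they miss things now and then, are a little off and sometimes report something else, mostly with a low value. They report only what shows in the picture. A call takes as long as a camera call.
- search_frame(thing, picture): "at" ([column, row] in pixels, amid what is visible of it).
- cut_out(thing, picture): "region" (400x640 bool, what is visible of it) and "at" ([column, row] in pixels, amid what is visible of it).
The state is a dict: "t": time; "joints": joint angles; "qvel": joint speeds; "tau": joint torques, N m; "eef_pos": TCP position; "tcp_rot": TCP orientation; "ft_force": force on the tool from outside, world axes, zero at the start; "moment": the same for the moment, N m; "opening": opening from 0.0 (shut) to 1.0 (fully open); "grip_force": force on a finger pad.
Only numpy, scipy, OpenCV 4.12 (cv2) and the standard library are available. Lean on these libraries where they do the work, as an engineer would, in place of code of your own. Each camera call takes 0.05 s, during which the arm holds its last target. There are 200 camera calls.

## Task

Take the stylus from its stand and run its point slowly and steadily (2 to 4 cm a second) down in the seam groove of the clock case, starting beside the wide hinge and going the longer way round to the narrow catch. Then put the stylus back upright in its well in the stand, its collar resting on the block, and do not disturb the other things on the bench.

Things in the scene. Friction and masses are not known exactly. Their poses are not given: they have to be found in the camera images.
- stylus: Metal stylus, 126 mm long, about 80 g, round. Origin: the end of its blunt point; z runs up to the grip. From the point up: 5 mm in diameter for 6 mm, widening by 18 mm to a shaft 10 mm in diameter up to 50 mm; a collar 34 mm in diameter from 50 to 56 mm; a plain round grip 18 mm in diameter from 56 to 126 mm. Starts upright in its well in the stand, loose.
- stand: Fixed grey block 160 (its x) x 60 (its y) x 60 mm high. Origin: centre of its underside, z up. The stylus's well, a hole 20 mm wide and 54 mm deep, is in its top at x = +50 mm, y = 0; the collar rests on the block's top, the shaft has 5 mm of play all round. At x = -28 and -58 mm two short drivers (18 mm wide, tops 102 mm above the bench) are fixed in it.
- rest (a point): Where the stylus's point lies when the stylus is home in the stand: on the axis of the well, 10 mm above the bench, 50 mm below the top of the block.
- case: Round metal clock case, face down, fixed, 150 mm wide, 30 mm high. Origin: centre of its underside, z up. Between flat cover (radius 49 mm) and rim (inner radius 61 mm) runs the seam: a round groove of mean radius 55 mm, 12 mm wide, 6 mm deep (floor 24 mm above the bench). A hinge and a catch bridge it; the longer way from hinge to catch is anticlockwise from above.
- hinge (a point): The hinge: the wider dark block over the groove, on the case's +x axis, 40 mm along the seam, 36 mm above the bench, with a round barrel at the outside up to 42 mm. The point is its middle, on its top, over the groove.
- catch (a point): The catch: the narrower dark block over the groove, centred 235 degrees anticlockwise from the hinge seen from above, 18 mm along the seam, 36 mm above the bench. The point is its middle, on its top, over the groove.
- seam0 (a point): Point 1 of 10 along the longer part of the seam, on the groove's floor at mid width, at 30.0 degrees anticlockwise from the hinge (beside the hinge); the ten lie about 20 mm apart along the arc.
- seam1 (a point): Point 2 of 10 along the longer part of the seam, on the groove's floor at mid width, at 50.9 degrees anticlockwise from the hinge; the ten lie about 20 mm apart along the arc.
- seam2 (a point): Point 3 of 10 along the longer part of the seam, on the groove's floor at mid width, at 71.8 degrees anticlockwise from the hinge; the ten lie about 20 mm apart along the arc.
- seam3 (a point): Point 4 of 10 along the longer part of the seam, on the groove's floor at mid width, at 92.7 degrees anticlockwise from the hinge; the ten lie about 20 mm apart along the arc.
- seam4 (a point): Point 5 of 10 along the longer part of the seam, on the groove's floor at mid width, at 113.6 degrees anticlockwise from the hinge; the ten lie about 20 mm apart along the arc.
- seam5 (a point): Point 6 of 10 along the longer part of the seam, on the groove's floor at mid width, at 134.4 degrees anticlockwise from the hinge; the ten lie about 20 mm apart along the arc.
- seam6 (a point): Point 7 of 10 along the longer part of the seam, on the groove's floor at mid width, at 155.3 degrees anticlockwise from the hinge; the ten lie about 20 mm apart along the arc.
- seam7 (a point): Point 8 of 10 along the longer part of the seam, on the groove's floor at mid width, at 176.2 degrees anticlockwise from the hinge; the ten lie about 20 mm apart along the arc.
- seam8 (a point): Point 9 of 10 along the longer part of the seam, on the groove's floor at mid width, at 197.1 degrees anticlockwise from the hinge; the ten lie about 20 mm apart along the arc.
- seam9 (a point): Point 10 of 10 along the longer part of the seam, on the groove's floor at mid width, at 218.0 degrees anticlockwise from the hinge (beside the catch); the ten lie about 20 mm apart along the arc.
- loupe: Bystander, loose, origin at the centre of its underside: black tapered eyepiece loupe standing on its wide end, 36 mm wide, 32 mm high.
- tweezers: Bystander, loose, origin at the centre of its underside: flat steel tweezers lying down, 120 mm long, 8 mm high.
- jar: Bystander, loose, origin at the centre of its underside: black round lidded jar, 96 mm wide, 60 mm high.
- cushion: Bystander, loose, origin at the centre of its underside: blue dome-shaped casing cushion, 100 mm wide, 46 mm high.
- bandbox: Bystander, loose, origin at the centre of its underside: closed maroon box, 80 x 120 x 45 mm.
- oilcan: Bystander, loose, origin at the centre of its underside: white plastic bottle, 48 mm wide, 100 mm high.

How it is judged (in metres and radians):
On the way, in this order (a step that is already met when the one before it is completed fails the run):
1. the stylus's point is down in the groove at seam point 1 of 10, counted from the hinge: within 8 mm of it seen from above and at least 1.5 mm below the rim (horizontal distance between stylus and seam0 below 0.008 m and z of stylus in the frame of case below 0.0285 m), for 0.15 s.
2. the stylus's point is down in the groove at seam point 2 of 10, counted from the hinge: within 8 mm of it seen from above and at least 1.5 mm below the rim (horizontal distance between stylus and seam1 below 0.008 m and z of stylus in the frame of case below 0.0285 m), for 0.15 s.
3. the stylus's point is down in the groove at seam point 3 of 10, counted from the hinge: within 8 mm of it seen from above and at least 1.5 mm below the rim (horizontal distance between stylus and seam2 below 0.008 m and z of stylus in the frame of case below 0.0285 m), for 0.15 s.
4. the stylus's point is down in the groove at seam point 4 of 10, counted from the hinge: within 8 mm of it seen from above and at least 1.5 mm below the rim (horizontal distance between stylus and seam3 below 0.008 m and z of stylus in the frame of case below 0.0285 m), for 0.15 s.
5. the stylus's point is down in the groove at seam point 5 of 10, counted from the hinge: within 8 mm of it seen from above and at least 1.5 mm below the rim (horizontal distance between stylus and seam4 below 0.008 m and z of stylus in the frame of case below 0.0285 m), for 0.15 s.
6. the stylus's point is down in the groove at seam point 6 of 10, counted from the hinge: within 8 mm of it seen from above and at least 1.5 mm below the rim (horizontal distance between stylus and seam5 below 0.008 m and z of stylus in the frame of case below 0.0285 m), for 0.15 s.
7. the stylus's point is down in the groove at seam point 7 of 10, counted from the hinge: within 8 mm of it seen from above and at least 1.5 mm below the rim (horizontal distance between stylus and seam6 below 0.008 m and z of stylus in the frame of case below 0.0285 m), for 0.15 s.
8. the stylus's point is down in the groove at seam point 8 of 10, counted from the hinge: within 8 mm of it seen from above and at least 1.5 mm below the rim (horizontal distance between stylus and seam7 below 0.008 m and z of stylus in the frame of case below 0.0285 m), for 0.15 s.
9. the stylus's point is down in the groove at seam point 9 of 10, counted from the hinge: within 8 mm of it seen from above and at least 1.5 mm below the rim (horizontal distance between stylus and seam8 below 0.008 m and z of stylus in the frame of case below 0.0285 m), for 0.15 s.
10. the stylus's point is down in the groove at seam point 10 of 10, counted from the hinge: within 8 mm of it seen from above and at least 1.5 mm below the rim (horizontal distance between stylus and seam9 below 0.008 m and z of stylus in the frame of case below 0.0285 m), for 0.15 s.
At the end, for the whole second after the job is handed in: The stylus hangs upright (within 0.15 rad) and at rest in its well in the stand, its point within 12 mm of its home place, released, after its point has passed along the whole longer part of the seam from hinge to catch (distance between stylus and rest below 0.012 m and angle between stylus's own z axis and vertical below 0.15 rad and linear speed of stylus below 0.02 m/s and contact force between the fingers and stylus below 0.1 N); the robot touches nothing.
It fails at once if the stylus moves faster than 0.10 m/s while its point is down in the groove (horizontal distance between stylus and case below 0.061 m and z of stylus in the frame of case below 0.029 m and linear speed of stylus above 0.1 m/s).
It fails at once if a bystander is shifted by more than 30 mm (distance of any of loupe, tweezers, jar, cushion, bandbox, oilcan from where it was at the start of the episode above 0.03 m).
It also fails if it takes over 67 s, if anything falls off the work surface, if the arm or the gripper's body presses on something with over 40 N, if the wrist force passes 120 N, or if a joint passes its speed limit or range.

## Working session

There is one attempt and no reset: what is moved stays moved. The work goes in short steps, Python scripts to look and compute and a tool call to move; the robot and the scene stay as the last step left them, time stands still between calls to the robot, and variables do not carry over. Pictures are saved under pics/ and viewed, at most 11 in all, crops included, and the job is handed in when it is done.

Besides the shell and the picture viewer there is one more tool, called after "Emit:" as name(argument=value, ...) on one line, values as JSON. move_arm: Moves the arm, as the interface text tells. Its arguments: {"type":"object","properties":{"commands":{"type":"array","items":{"type":"array"}}},"required":["commands"]}

```bash
mkdir -p pics
cat > h.py <<'E'
import numpy as np, cv2
from cell import env, read_camera, search_frame, cut_out
def K(c): return np.array([[c['fx'],0,c['cx']],[0,c['fy'],c['cy']],[0,0,1.]])
def ray(c,p):
    u=cv2.undistortPoints(np.array([[p]],float),K(c),np.array(c['D']))[0,0]
    R=cv2.Rodrigues(np.array(c['rvec'],float))[0];t=np.array(c['tvec'],float).ravel()
    return -R.T@t, R.T@np.array([u[0],u[1],1])
def atz(c,p,z):
    o,d=ray(c,p); return o+d*(z-o[2])/d[2]
def tri(c1,p1,c2,p2):
    o1,d1=ray(c1,p1);o2,d2=ray(c2,p2)
    s=np.linalg.lstsq(np.c_[d1,-d2],o2-o1,rcond=None)[0]
    a=o1+s[0]*d1;b=o2+s[1]*d2
    return (a+b)/2,np.linalg.norm(a-b)
def proj(c,P): return cv2.projectPoints(np.array(P,float).reshape(-1,3),np.array(c['rvec'],float),np.array(c['tvec'],float),K(c),np.array(c['D']))[0][:,0]
E
python3 - <<'E'
from h import *
np.set_printoptions(precision=1,suppress=True)
C={n:read_camera(n) for n in('top','side')}
for n,c in C.items():
    cv2.imwrite(f'pics/{n}0.png',c['image'][:,:,::-1])
    print(n,ray(c,(320,200)))
    for t in ['stylus','stand','case','hinge','catch','seam0','rest','loupe','tweezers','jar','cushion','bandbox','oilcan']:
        print(n,t,[(np.array(r['at']),round(r['confidence'],2)) for r in search_frame(t,c)[:2]])
print(env.state())
E
```

```text
top (array([ 408.1,  -27.6, 1496.4]), array([ 0.2,  0. , -1. ]))
top stylus []
top stand [(array([373.2, 229.2]), 0.83), (array([273.5, 227.1]), 0.27)]
top case [(array([271.3, 226.7]), 0.92), (array([452.1, 212.8]), 0.55)]
top hinge [(array([270.5, 226. ]), 0.65)]
top catch []
top seam0 [(array([271.1, 223.2]), 0.95)]
top rest [(array([372. , 230.1]), 0.7), (array([269.6, 224.8]), 0.42)]
top loupe [(array([360.9, 168.1]), 0.64), (array([270.9, 224.9]), 0.58)]
top tweezers [(array([317.1, 204.9]), 0.75), (array([270. , 224.4]), 0.27)]
top jar [(array([290.7, 166.4]), 0.66)]
top cushion [(array([361.2, 166.1]), 0.9), (array([375.6, 227.9]), 0.72)]
top bandbox [(array([190.6, 184.3]), 0.75)]
top oilcan [(array([452.2, 213.8]), 0.54)]
side (array([ 312.9, -905.3,  698.3]), array([ 0.3,  0.8, -0.6]))
side stylus [(array([340. , 234.8]), 0.75)]
side stand []
side case [(array([310.9, 254.9]), 0.66), (array([276.1, 185.2]), 0.61)]
side hinge [(array([277.1, 183.8]), 0.96)]
side catch [(array([277.2, 181.2]), 0.74)]
side seam0 [(array([276.8, 183. ]), 0.71)]
side rest [(array([307.9, 255.9]), 0.82)]
side loupe [(array([241.2, 228.2]), 0.7)]
side tweezers [(array([325. , 211.4]), 0.75)]
side jar [(array([349.3, 180.1]), 0.87)]
side cushion [(array([394.1, 229.2]), 0.85)]
side bandbox [(array([296.1, 135.4]), 0.77)]
side oilcan [(array([386.8, 324.7]), 0.73)]
{'t': 1.4, 'joints': array([ 1.1,  0.5,  1.6,  0. ,  1.1, -0.1]), 'qvel': array([ 0., -0.,  0., -0., -0.,  0.]), 'tau': array([ -0. , -61.2, -25.8,   0.1,   0. ,  -0. ]), 'eef_pos': array([250.1, 572.8, 404.8]), 'tcp_rot': array([3.1, 0. , 2.7]), 'ft_force': array([ 0.5, -0.5,  0.1]), 'moment': array([ 0.1, -0. ,  0.1]), 'grip_force': 0.0, 'opening': 0.9994865136392241}
```

Run:
```python
import cv2
t=cv2.imread('pics/top0.png');s=cv2.imread('pics/side0.png')
cv2.imwrite('pics/t0c.png',cv2.resize(t[120:270,220:420],None,fx=4,fy=4,interpolation=cv2.INTER_CUBIC))
cv2.imwrite('pics/s0c.png',cv2.resize(s[130:280,220:420],None,fx=4,fy=4,interpolation=cv2.INTER_CUBIC))
```

```text
(no output)
```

View pics/t0c.png

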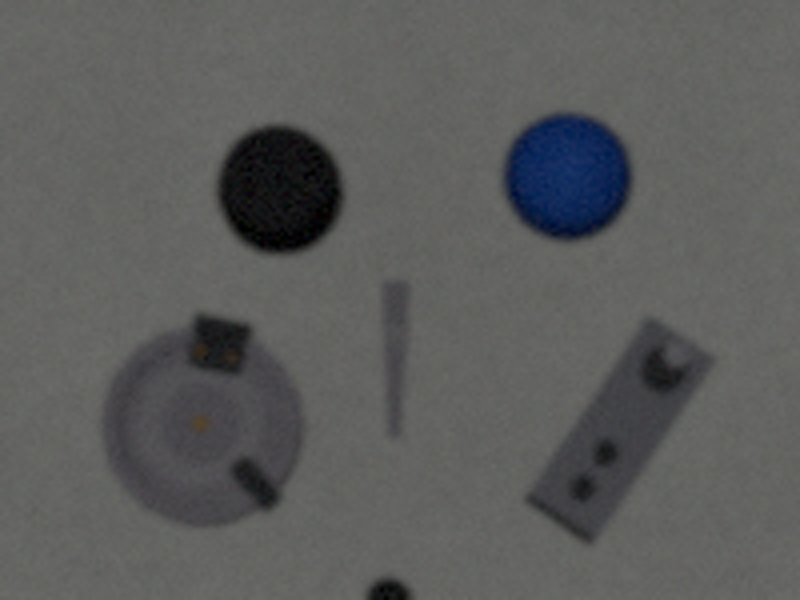

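View pics/s0c.png

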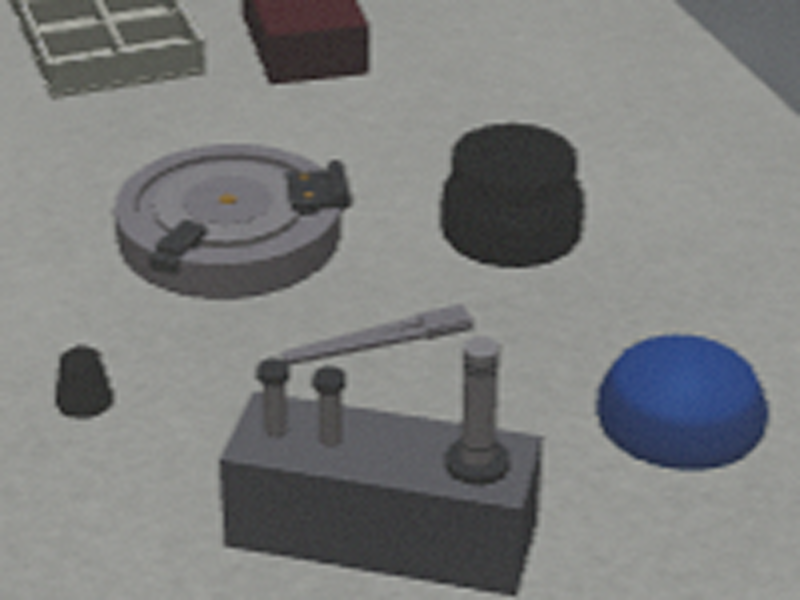

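View pics/top0.png

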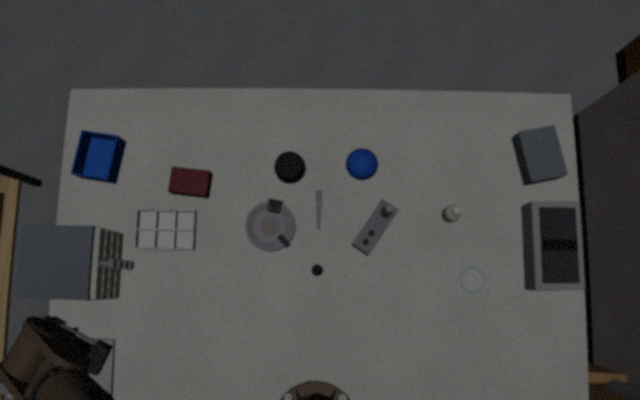

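```bash
cat > cap.py <<'E'
from h import *
import pickle
def cap(n,k=8):
    im=[]
    for i in range(k):
        c=read_camera(n); im.append(c['image'].astype(float))
    d=dict(c); d['mean']=np.mean(im,0); return d,c
E
python3 - <<'E'
from cap import *
D={}
for n in('top','side'):
    d,c=cap(n); d['seg']={}
    for t in ['case','stand','stylus','hinge','catch']:
        r=cut_out(t,c)
        d['seg'][t]=[(x['confidence'],np.array(x['at']),x['region']) for x in r]
        print(n,t,[(round(x['confidence'],2),np.round(x['at'],1),int(x['region'].sum())) for x in r[:3]])
    D[n]=d
pickle.dump(D,open('D.pkl','wb'))
# fine pictures from averaged frames
for n,(x,y,w,h) in {'top':(235,195,170,70),'side':(245,160,110,90)}.items():
    im=np.clip(D[n]['mean'][y:y+h,x:x+w]*1.8,0,255).astype(np.uint8)
    print(n,im.shape)
    f=min(800/w,600/h); cv2.imwrite(f'pics/{n}1.png',cv2.resize(im,None,fx=f,fy=f,interpolation=cv2.INTER_CUBIC)[:,:,::-1])
E
```

```text
top case [(0.77, array([271.4, 226. ]), 2050)]
top stand [(0.95, array([373.1, 232.1]), 1059)]
top stylus [(0.39, array([269.2, 226.5]), 1980)]
top hinge [(0.6, array([271.6, 225.1]), 1999)]
top catch [(0.85, array([269.9, 226.4]), 2066)]
side case [(0.76, array([276.4, 183.3]), 1892)]
side stand [(0.73, array([315. , 254.9]), 3139)]
side stylus [(0.91, array([342.1, 234.7]), 336)]
side hinge [(0.97, array([275.3, 182.6]), 1830)]
side catch [(0.79, array([276.7, 182.4]), 1839)]
top (70, 170, 3)
side (90, 110, 3)
```

View pics/top1.png

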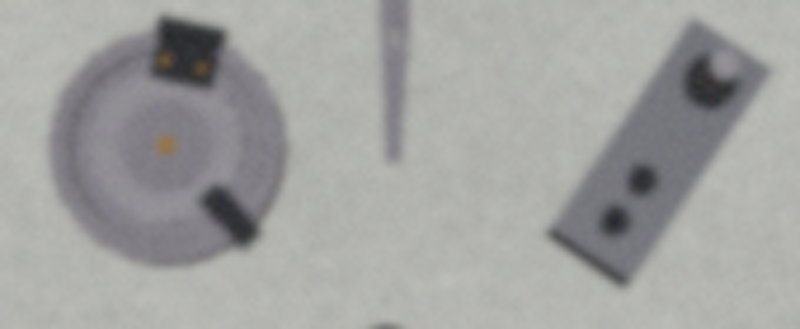

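```bash
cat > fit.py <<'E'
from cap import *
from scipy.optimize import minimize
np.set_printoptions(precision=2,suppress=True)
D=pickle.load(open('D.pkl','rb'))
S=8
def cyl(x,y,r,z0,z1,n=48):
    a=np.linspace(0,2*np.pi,n,endpoint=False)
    return np.array([[x+r*np.cos(t),y+r*np.sin(t),z] for z in(z0,z1) for t in a])
def box(x,y,yaw,l,w,h):
    c,s=np.cos(yaw),np.sin(yaw)
    return np.array([[x+c*u-s*v,y+s*u+c*v,z] for u in(-l/2,l/2) for v in(-w/2,w/2) for z in(0,h)])
def render(c,hulls,win):
    x0,y0,x1,y1=win; m=np.zeros(((y1-y0)*S,(x1-x0)*S),np.uint8)
    for P in hulls:
        q=(proj(c,P)-[x0-.5,y0-.5])*S-.5
        h=cv2.convexHull(q.astype(np.float32))
        cv2.fillConvexPoly(m,np.round(h*16).astype(np.int32),255,shift=4)
    m=cv2.resize(m.astype(np.float32)/255,None,fx=1/S,fy=1/S,interpolation=cv2.INTER_AREA)
    return cv2.GaussianBlur(m,(0,0),.6)
def soft(c,win,lo,hi):
    x0,y0,x1,y1=win; I=c['mean'][y0:y1,x0:x1]
    bench=np.median(np.r_[I[0],I[-1],I[:,0],I[:,-1]],0)
    return np.clip((np.linalg.norm(I-bench,axis=2)-lo)/(hi-lo),0,1)
def win_of(c,hulls,pad=8):
    q=np.vstack([proj(c,P) for P in hulls]); a=q.min(0)-pad;b=q.max(0)+pad
    return (int(a[0]),int(a[1]),int(b[0]),int(b[1]))
def fit(model,p0,views,lo,hi,excl=None,step=4):
    W={n:win_of(D[n],model(p0)) for n in views}
    T={n:soft(D[n],W[n],lo[n],hi[n]) for n in views}
    M={n:np.ones_like(T[n]) for n in views}
    for n in views:
        for (x,y,r) in (excl or {}).get(n,[]): cv2.circle(M[n],(int(x-W[n][0]),int(y-W[n][1])),r,0,-1)
    f=lambda p:sum((M[n]*(render(D[n],model(p),W[n])-T[n])**2).sum() for n in views)
    sim=np.vstack([p0]+[np.array(p0)+np.eye(len(p0))[i]*(step if i!=2 else .08) for i in range(len(p0))])
    r=minimize(f,p0,method='Nelder-Mead',options=dict(initial_simplex=sim,xatol=.02,fatol=.01,maxiter=400))
    return r.x,r.fun
E
cat > m1.py <<'E'
from fit import *
for n in D: 
    I=D[n]['mean']; print(n,I[180,330] if n=='top' else I[160,330], 'case',I[232,255] if n=='top' else I[199,276],'stand',I[228,372] if n=='top' else I[262,300])
P=atz(D['top'],(270.5,226),30); print('case0',P)
# orange features
for n,w in {'top':(250,200,300,250),'side':(255,165,310,200)}.items():
    I=D[n]['mean'][w[1]:w[3],w[0]:w[2]]; o=I[...,0]-I[...,2]; o=np.where(o>o.max()*.3,o,0)
    k,l,st,ce=cv2.connectedComponentsWithStats((o>0).astype(np.uint8))
    for i in range(1,k):
        if st[i,4]<2: continue
        ys,xs=np.where(l==i); v=o[ys,xs]; p=((xs*v).sum()/v.sum()+w[0],(ys*v).sum()/v.sum()+w[1])
        print(n,'orange',np.array(p),st[i,4],o[ys,xs].max(), atz(D[n],p,30),atz(D[n],p,36))
lo={'top':4,'side':6}; 
q=D['top']; hp=proj(D['top'],[[P[0],P[1],30]])
ex={'top':[(275,206,8),(284,241,7)],'side':[(302,177,9),(262,195,8)]}
for v in (['top'],['side'],['top','side']):
    print(v,fit(lambda p:[cyl(p[0],p[1],75,0,30)],[P[0],P[1]],v,{'top':6,'side':8},{'top':24,'side':32},ex))
s0=atz(D['top'],(373.1,230),60);w0=atz(D['top'],(388,210),66); yaw=np.arctan2(*(w0-s0)[1::-1]); print('stand0',s0,w0,yaw)
def st(p):
    x,y,a,gx,gy=p; c,s=np.cos(a),np.sin(a)
    L=[box(x,y,a,160,60,60)]
    for u in(-28,-58): L.append(cyl(x+c*u,y+s*u,9,60,102))
    X,Y=x+c*50+gx,y+s*50+gy
    return L+[cyl(X,Y,9,66,136),cyl(X,Y,17,60,66)]
for v in (['top'],['side'],['top','side']):
    r=fit(st,[s0[0],s0[1],yaw,0,0],v,{'top':6,'side':8},{'top':24,'side':32}); p=r[0]
    print(v,r,'well',p[0]+50*np.cos(p[2]),p[1]+50*np.sin(p[2]))
E
python3 m1.py
```

```text
top [ 99.38 100.38  98.  ] case [76.38 75.5  79.  ] stand [62.88 62.88 66.88]
side [149.88 151.12 146.75] case [79.   77.   77.38] stand [60.75 60.5  61.62]
case0 [573.23 139.14  30.  ]
top orange [269.73 207.26] 6 23.375 [629.57 143.15  30.  ] [628.66 142.45  36.  ]
top orange [277.5  209.03] 6 20.875 [624.53 119.71  30.  ] [623.64 119.1   36.  ]
top orange [269.82 225.38] 17 39.375 [575.04 141.22  30.  ] [574.36 140.53  36.  ]
side orange [295.63 173.79] 3 48.625 [630.5  152.05  30.  ] [627.65 142.56  36.  ]
side orange [276.41 179.36] 9 74.25 [574.21 141.98  30.  ] [571.86 132.58  36.  ]
side orange [296.62 178.16] 3 64.25 [626.24 129.86  30.  ] [623.43 120.57  36.  ]
['top'] (array([574.35, 140.63]), np.float64(46.61291025003792))
['side'] (array([574.56, 142.18]), np.float64(26.738598091366715))
['top', 'side'] (array([574.51, 141.17]), np.float64(76.46027281633215))
stand0 [ 562.01 -163.14   60.  ] [ 620.48 -206.23   66.  ] -0.6350720117615364
['top'] (array([ 572.74, -168.66,   -0.59,   -2.49,   -5.23]), np.float64(31.105871759870755)) well 614.2243064242173 -196.57873622596327
['side'] (array([ 571.94, -169.95,   -0.59,    0.18,   -2.51]), np.float64(352.6268329622329)) well 613.4897383900606 -197.76640848660531
['top', 'side'] (array([ 572.17, -169.36,   -0.59,   -0.13,   -2.49]), np.float64(391.6666463976338)) well 613.7534530452788 -197.1253084952988
```

View pics/side1.png

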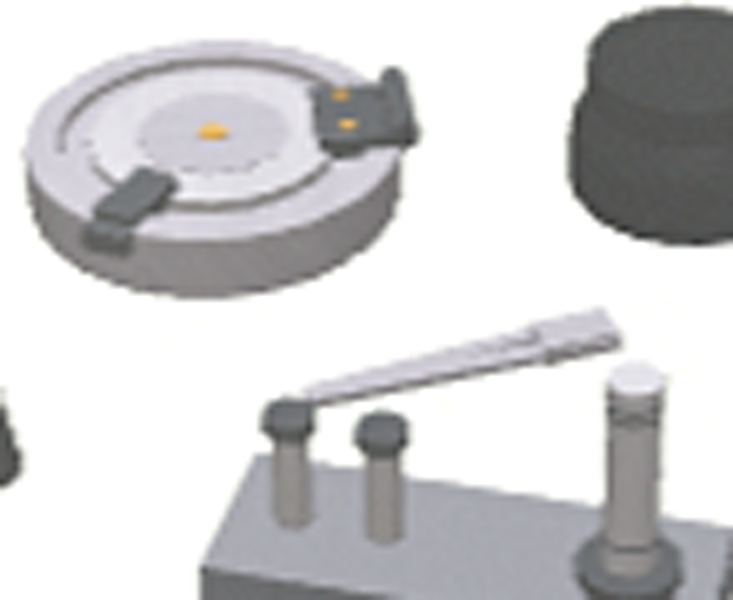

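Emit:
move_arm(commands=[[[0.43,-0.91,0],-0.11,1],[[0.43,-0.91,0],-0.11,1],[[0.43,-0.91,0],-0.11,1],[[0.43,-0.91,0],-0.11,1],[[0.43,-0.91,0],-0.11,1],[[0.43,-0.91,0],-0.11,1],[[0.43,-0.91,0],-0.11,1],[[0.43,-0.91,0],-0.11,1],[[0.43,-0.91,0],-0.11,1],[[0.43,-0.91,0],-0.11,1],[[0.43,-0.91,0],-0.11,1],[[0.43,-0.91,0],-0.11,1],[[0.43,-0.91,0],-0.11,1],[[0.43,-0.91,0],-0.11,1],[[0.43,-0.91,0],-0.11,1],[[0.43,-0.91,0],-0.11,1],[[0.43,-0.91,0],-0.11,1],[[0.43,-0.91,0],-0.11,1],[[0.43,-0.91,0],-0.11,1],[[0.43,-0.91,0],-0.11,1]])

```text
t: 4.37
eef_pos: [508.6, 25.2, 404.9]
tcp_rot: [3.141, 0.0, 2.553]
ft_force: [0.5, -0.3, 0.3]
opening: 1.0
grip_force: 0.0
```

```bash
cat > m2.py <<'E'
from fit import *
# bright grip top disc
P=[]
for n,w in {'top':(380,200,398,220),'side':(332,209,349,225)}.items():
    I=D[n]['mean'][w[1]:w[3],w[0]:w[2]].mean(2)
    J=np.round(I).astype(int); print(n); print(J[::1])
print(tri(D['top'],(388.85,209.0),D['side'],(340.4,217.2)))
print(atz(D['top'],(388.85,209.0),136),atz(D['side'],(340.4,217.2),136))
E
python3 m2.py
```

```text
top
[[ 88  78  73  73  79  87  94  99 102 102 102 101 101 101 101 100 100 100]
 [ 80  72  69  67  71  76  83  91  96 100 101 101 101 100 100 100 100  99]
 [ 75  69  66  66  67  68  73  79  88  94  98 100 100 101 101 101 100  98]
 [ 70  67  66  67  66  67  68  70  76  84  91  96  99 101 102 101 101  99]
 [ 68  66  66  66  65  66  66  68  71  75  81  87  94  98  99 100 101 100]
 [ 66  65  65  66  64  63  67  70  72  74  75  77  83  91  95  99 101 102]
 [ 67  65  62  58  55  58  67  75  79  79  78  74  75  80  87  93  98 101]
 [ 65  61  53  47  44  53  67  78  81  82  79  76  72  71  76  84  91  96]
 [ 62  54  44  35  37  48  67  77  82  81  79  77  71  69  69  72  79  86]
 [ 57  47  36  30  34  47  63  75  79  81  79  76  71  67  67  68  70  76]
 [ 53  40  30  31  33  40  54  68  74  76  74  69  68  67  65  67  69  73]
 [ 50  38  31  31  30  35  42  56  62  64  61  59  62  64  67  67  69  77]
 [ 48  36  30  33  31  29  32  39  43  44  45  49  57  64  66  69  75  85]
 [ 49  37  29  26  29  30  30  30  32  31  37  48  57  64  67  71  81  91]
 [ 52  38  33  29  29  30  31  29  28  31  38 
[... 967 characters left out ...]
8 147 146]
 [145 146 146 132 114 129 127 128 126 128 128 129 123 133 151 149 147]
 [146 145 147 127  88 108 129 131 131 132 130 111 103 136 151 149 147]
 [148 147 147 121  63  75  87  97  97  92  79  72 101 139 150 148 148]
 [145 146 148 130  78  77  80  81  82  80  79  69  95 139 152 150 150]
 [143 144 149 125  53  63  73  77  78  78  67  57  99 141 152 148 148]
 [146 145 148 128  66  69  68  62  59  65  71  66 113 152 149 146 147]
 [146 148 150 130  75  61  60  64  65  62  61  58 114 150 147 148 147]
 [148 150 152 132  79  77  77  71  72  76  78  74 115 147 145 146 148]]
(array([ 613.96, -200.35,  133.9 ]), np.float64(1.4786111652688565))
[ 612.92 -199.87  136.  ] [ 613.61 -203.01  136.  ]
```

Emit:
move_arm(commands=[[[0.438,-0.935,0],0,1],[[0.438,-0.935,0],0,1],[[0.438,-0.935,0],0,1],[[0.438,-0.935,0],0,1],[[0.438,-0.935,0],0,1],[[0.438,-0.935,0],0,1],[[0.438,-0.935,0],0,1],[[0.438,-0.935,0],0,1],[[0,0,-0.85],0,1],[[0,0,-0.85],0,1],[[0,0,-0.85],0,1],[[0,0,-0.85],0,1],[[0,0,0],0,1],[[0,0,0],0,1]])

```text
t: 5.53
eef_pos: [613.4, -197.7, 302.2]
tcp_rot: [-3.141, -0.002, 2.554]
ft_force: [-0.1, -0.2, 1.2]
opening: 0.999
grip_force: 0.0
```

Run:
```python
from cap import *
d,c=cap('side',4); D=pickle.load(open('D.pkl','rb'))
I=np.clip(d['mean'][160:260,280:400]*1.5,0,255).astype(np.uint8)
cv2.imwrite('pics/s2.png',cv2.resize(I,None,fx=5,fy=5,interpolation=cv2.INTER_CUBIC)[:,:,::-1]); print(env.state()['eef_pos'])
```

```text
[ 613.50093092 -197.67216159  304.6168402 ]
```

View pics/s2.png

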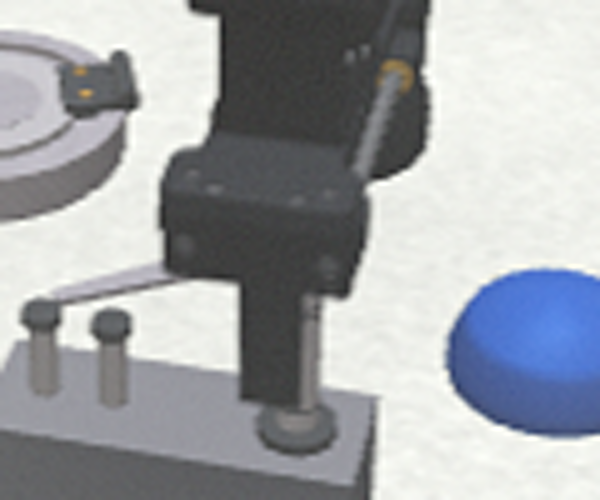

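Emit:
move_arm(commands=[[[0,-0.05,-0.47],0,1],[[0,0,-0.47],0,1],[[0,0,0],0,1],[[0,0,0],0,-0.5],[[0,0,0],0,-0.9],[[0,0,0],0,-1],[[0,0,0],0,-1],[[0,0,0],0,-1],[[0,0,0],0,-1],[[0,0,0],0,-1],[[0,0,0],0,-1],[[0,0,0],0,-1]])

```text
t: 6.73
eef_pos: [613.3, -199.2, 274.6]
tcp_rot: [3.142, 0.0, 2.554]
ft_force: [-0.6, -0.7, -1.5]
opening: 0.43
grip_force: 0.0
```

Emit:
move_arm(commands=[[[0,0,0],0,-1],[[0,0,0],0,-1],[[0,0,0],0,-1],[[0,0,0],0,-1],[[0,0,0],0,-1],[[0,0,0],0,-1],[[0,0,0],0,-1],[[0,0,0],0,-1]])

```text
t: 7.4
eef_pos: [613.2, -199.1, 274.5]
tcp_rot: [3.142, -0.0, 2.554]
ft_force: [-0.1, -0.1, 0.3]
opening: 0.188
grip_force: 30.0
```

Emit:
move_arm(commands=[[[0,0,0.3],0,-1],[[0,0,0.65],0,-1],[[0,0,0.65],0,-1],[[0,0,0.6],0,-1],[[0,0,0.3],0,-1],[[0.03,0.4,0],0,-1],[[0.03,0.8,0],0,-1],[[0.03,0.9,0],0,-1],[[0.03,0.9,0],0,-1],[[0.03,0.9,0],0,-1],[[0.03,0.9,0],0,-1],[[0.03,0.9,0],0,-1],[[0.03,0.9,0],0,-1],[[0.03,0.9,0],0,-1],[[0.03,0.9,0],0,-1],[[0.03,0.9,0],0,-1],[[0.03,0.9,0],0,-1],[[0.03,0.9,0],0,-1],[[0.03,0.83,0],0,-1],[[0.02,0.4,0],0,-1]])

```text
t: 9.07
eef_pos: [625.7, 174.0, 348.5]
tcp_rot: [-3.141, -0.001, 2.556]
ft_force: [0.6, 0.2, -1.2]
opening: 0.185
grip_force: 30.0
```

Run:
```python
from cap import *
d,c=cap('side',4); pickle.dump(d,open('d3.pkl','wb'))
I=np.clip(d['mean'][120:220,230:350]*1.5,0,255).astype(np.uint8)
cv2.imwrite('pics/s3.png',cv2.resize(I,None,fx=5,fy=5,interpolation=cv2.INTER_CUBIC)[:,:,::-1]); 
s=env.state(); p=s['eef_pos'];print(s['t'],p,s['grip_force'])
for z in (0,50,56): print(proj(d,[[p[0],p[1],p[2]-264.5+z]]))
```

```text
9.2667 [626.23590925 170.65146096 348.93470849] 29.99887704849243
[[291.49282063 153.07523455]]
[[290.94868169 136.12690838]]
[[290.88186941 134.04269061]]
```

View pics/s3.png

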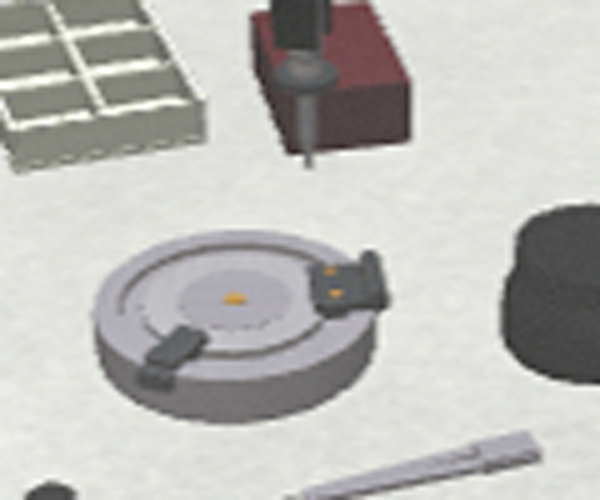

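Emit:
move_arm(commands=[[[0.01,-0.2,-0.4],0,-1],[[0,-0.18,-0.5],0,-1],[[0,0,-0.5],0,-1],[[0,0,0],0,-1],[[0,0,0],0,-1],[[0,0,0],0,-1]])

```text
t: 9.77
eef_pos: [627.0, 158.7, 308.3]
tcp_rot: [3.141, 0.001, 2.553]
ft_force: [0.2, 0.6, -1.0]
opening: 0.181
grip_force: 30.0
```

Run:
```python
from cap import *
d,c=cap('side',4)
I=np.clip(d['mean'][140:200,240:320]*1.5,0,255).astype(np.uint8)
cv2.imwrite('pics/s4.png',cv2.resize(I,None,fx=8,fy=8,interpolation=cv2.INTER_CUBIC)[:,:,::-1]); 
s=env.state(); p=s['eef_pos'];print(s['t'],p,s['ft_force'])
print(proj(d,[[p[0],p[1],p[2]-264.5]]), proj(d,[[626.5,159.2,30]]))
```

```text
9.9667 [626.80098488 159.35345374 308.36041581] [-0.49617484  0.61935832 -0.92942823]
[[293.36560418 168.2715367 ]] [[293.41053977 172.74939348]]
```

View pics/s4.png

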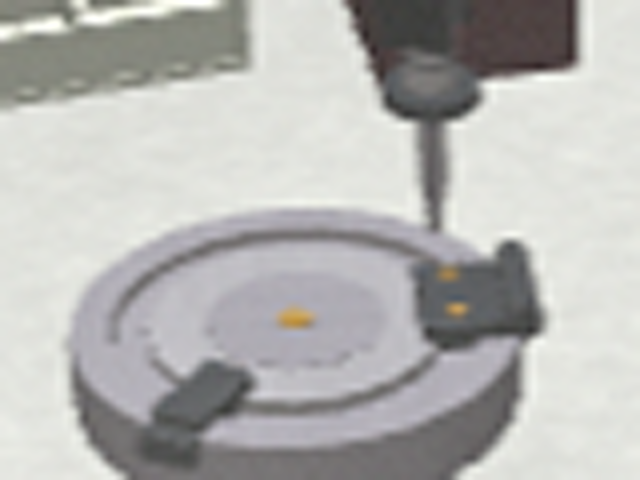

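Emit:
move_arm(commands=[[[0,0,-0.1],0,-1],[[0,0,-0.1],0,-1],[[0,0,-0.1],0,-1],[[0,0,-0.1],0,-1],[[0,0,-0.08],0,-1],[[0,0,-0.07],0,-1],[[0,0,-0.06],0,-1],[[0,0,0],0,-1],[[0,0,0],0,-1],[[0,0,0],0,-1]])

```text
t: 10.8
eef_pos: [626.8, 159.4, 289.4]
tcp_rot: [3.141, 0.0, 2.554]
ft_force: [-0.4, -0.5, -0.8]
opening: 0.188
grip_force: 30.0
```

```bash
cat > arc.py <<'E'
import sys,json,numpy as np
a0,x,y,n=map(float,sys.argv[1:5]); n=int(n); step=2.6
p=np.array([x,y]);out=[]
for i in range(1,n+1):
    a=np.radians(a0+step*i-11)
    q=np.array([574.5+55*np.cos(a),141.3+55*np.sin(a)])
    d=np.round((q-p)/30,3); p=p+d*30   # running command includes rounding
    out.append([[float(d[0]),float(d[1]),0],0,-1])
# spread initial offset: print first row too
print(json.dumps(out)); print(a0+step*n, p)
E
python3 arc.py 30 626.5 159.2 20
```

```text
[[[-0.029, 0.078, 0], 0, -1], [[-0.032, 0.077, 0], 0, -1], [[-0.036, 0.075, 0], 0, -1], [[-0.039, 0.073, 0], 0, -1], [[-0.043, 0.072, 0], 0, -1], [[-0.045, 0.069, 0], 0, -1], [[-0.049, 0.068, 0], 0, -1], [[-0.052, 0.065, 0], 0, -1], [[-0.054, 0.063, 0], 0, -1], [[-0.058, 0.06, 0], 0, -1], [[-0.06, 0.057, 0], 0, -1], [[-0.063, 0.055, 0], 0, -1], [[-0.065, 0.052, 0], 0, -1], [[-0.067, 0.048, 0], 0, -1], [[-0.07, 0.046, 0], 0, -1], [[-0.071, 0.043, 0], 0, -1], [[-0.074, 0.039, 0], 0, -1], [[-0.075, 0.036, 0], 0, -1], [[-0.076, 0.032, 0], 0, -1], [[-0.078, 0.029, 0], 0, -1]]
82.0 [592.42 193.31]
```

Emit:
move_arm(commands=[[[-0.029,0.078,0.01],0,-1],[[-0.032,0.077,0],0,-1],[[-0.036,0.075,0],0,-1],[[-0.039,0.073,0],0,-1],[[-0.043,0.072,0],0,-1],[[-0.045,0.069,0],0,-1],[[-0.049,0.068,0],0,-1],[[-0.052,0.065,0],0,-1],[[-0.054,0.063,0],0,-1],[[-0.058,0.06,0],0,-1],[[-0.06,0.057,0],0,-1],[[-0.063,0.055,0],0,-1],[[-0.065,0.052,0],0,-1],[[-0.067,0.048,0],0,-1],[[-0.07,0.046,0],0,-1],[[-0.071,0.043,0],0,-1],[[-0.074,0.039,0],0,-1],[[-0.075,0.036,0],0,-1],[[-0.076,0.032,0],0,-1],[[-0.078,0.029,0],0,-1]])

```text
t: 12.47
eef_pos: [592.4, 193.6, 289.6]
tcp_rot: [3.141, 0.0, 2.554]
ft_force: [-0.4, -0.1, -1.4]
opening: 0.186
grip_force: 30.0
```

```bash
python3 - <<'E'
from h import *
s=env.state();print(s['t'],s['eef_pos'],s['ft_force'])
E
python3 arc.py 82 592.42 193.31 20
```

```text
12.4667 [592.44975484 193.5818129  289.57448248] [-0.38533071 -0.08257883 -1.39848232]
[[[-0.08, 0.025, 0], 0, -1], [[-0.08, 0.022, 0], 0, -1], [[-0.081, 0.018, 0], 0, -1], [[-0.082, 0.014, 0], 0, -1], [[-0.083, 0.011, 0], 0, -1], [[-0.083, 0.006, 0], 0, -1], [[-0.083, 0.003, 0], 0, -1], [[-0.083, -0.0, 0], 0, -1], [[-0.083, -0.005, 0], 0, -1], [[-0.083, -0.008, 0], 0, -1], [[-0.082, -0.012, 0], 0, -1], [[-0.082, -0.016, 0], 0, -1], [[-0.081, -0.019, 0], 0, -1], [[-0.08, -0.023, 0], 0, -1], [[-0.078, -0.027, 0], 0, -1], [[-0.078, -0.03, 0], 0, -1], [[-0.076, -0.034, 0], 0, -1], [[-0.074, -0.037, 0], 0, -1], [[-0.073, -0.04, 0], 0, -1], [[-0.071, -0.044, 0], 0, -1]]
134.0 [544.54 187.43]
```

No contact forces and on track; continuing.

Emit:
move_arm(commands=[[[-0.08,0.025,0],0,-1],[[-0.08,0.022,0],0,-1],[[-0.081,0.018,0],0,-1],[[-0.082,0.014,0],0,-1],[[-0.083,0.011,0],0,-1],[[-0.083,0.006,0],0,-1],[[-0.083,0.003,0],0,-1],[[-0.083,0,0],0,-1],[[-0.083,-0.005,0],0,-1],[[-0.083,-0.008,0],0,-1],[[-0.082,-0.012,0],0,-1],[[-0.082,-0.016,0],0,-1],[[-0.081,-0.019,0],0,-1],[[-0.08,-0.023,0],0,-1],[[-0.078,-0.027,0],0,-1],[[-0.078,-0.03,0],0,-1],[[-0.076,-0.034,0],0,-1],[[-0.074,-0.037,0],0,-1],[[-0.073,-0.04,0],0,-1],[[-0.071,-0.044,0],0,-1]])

```text
t: 14.13
eef_pos: [544.6, 187.5, 289.6]
tcp_rot: [3.141, 0.0, 2.554]
ft_force: [-0.3, -0.4, 0.0]
opening: 0.183
grip_force: 30.0
```

```bash
python3 arc.py 134 544.54 187.43 20;python3 arc.py 186 519.87 146.1 13
```

```text
[[[-0.069, -0.047, 0], 0, -1], [[-0.066, -0.05, 0], 0, -1], [[-0.064, -0.053, 0], 0, -1], [[-0.062, -0.056, 0], 0, -1], [[-0.059, -0.058, 0], 0, -1], [[-0.057, -0.061, 0], 0, -1], [[-0.053, -0.064, 0], 0, -1], [[-0.051, -0.066, 0], 0, -1], [[-0.047, -0.068, 0], 0, -1], [[-0.045, -0.07, 0], 0, -1], [[-0.041, -0.073, 0], 0, -1], [[-0.038, -0.074, 0], 0, -1], [[-0.034, -0.075, 0], 0, -1], [[-0.031, -0.078, 0], 0, -1], [[-0.028, -0.078, 0], 0, -1], [[-0.024, -0.08, 0], 0, -1], [[-0.02, -0.08, 0], 0, -1], [[-0.017, -0.082, 0], 0, -1], [[-0.013, -0.082, 0], 0, -1], [[-0.009, -0.083, 0], 0, -1]]
186.0 [519.7  146.09]
[[[-0.011, -0.083, 0], 0, -1], [[-0.001, -0.083, 0], 0, -1], [[0.002, -0.084, 0], 0, -1], [[0.006, -0.083, 0], 0, -1], [[0.01, -0.082, 0], 0, -1], [[0.013, -0.082, 0], 0, -1], [[0.017, -0.082, 0], 0, -1], [[0.021, -0.08, 0], 0, -1], [[0.024, -0.08, 0], 0, -1], [[0.028, -0.078, 0], 0, -1], [[0.032, -0.077, 0], 0, -1], [[0.035, -0.075, 0], 0, -1], [[0.038, -0.074, 0], 0, -1]]
219.8 [526.29 114.81]
```

Emit:
move_arm(commands=[[[-0.069,-0.047,0],0,-1],[[-0.066,-0.05,0],0,-1],[[-0.064,-0.053,0],0,-1],[[-0.062,-0.056,0],0,-1],[[-0.059,-0.058,0],0,-1],[[-0.057,-0.061,0],0,-1],[[-0.053,-0.064,0],0,-1],[[-0.051,-0.066,0],0,-1],[[-0.047,-0.068,0],0,-1],[[-0.045,-0.07,0],0,-1],[[-0.041,-0.073,0],0,-1],[[-0.038,-0.074,0],0,-1],[[-0.034,-0.075,0],0,-1],[[-0.031,-0.078,0],0,-1],[[-0.028,-0.078,0],0,-1],[[-0.024,-0.08,0],0,-1],[[-0.02,-0.08,0],0,-1],[[-0.017,-0.082,0],0,-1],[[-0.013,-0.082,0],0,-1],[[-0.009,-0.083,0],0,-1]])

```text
t: 15.8
eef_pos: [519.9, 146.0, 289.6]
tcp_rot: [3.142, 0.0, 2.554]
ft_force: [0.0, 0.3, -1.0]
opening: 0.185
grip_force: 30.0
```

Emit:
move_arm(commands=[[[-0.005,-0.083,0],0,-1],[[-0.001,-0.083,0],0,-1],[[0.002,-0.084,0],0,-1],[[0.006,-0.083,0],0,-1],[[0.01,-0.082,0],0,-1],[[0.013,-0.082,0],0,-1],[[0.017,-0.082,0],0,-1],[[0.021,-0.08,0],0,-1],[[0.024,-0.08,0],0,-1],[[0.028,-0.078,0],0,-1],[[0.032,-0.077,0],0,-1],[[0.035,-0.075,0],0,-1],[[0,0,0],0,-1],[[0,0,0],0,-1],[[0,0,0],0,-1],[[0,0,0],0,-1]])

```text
t: 17.13
eef_pos: [525.4, 117.3, 289.6]
tcp_rot: [3.142, -0.0, 2.554]
ft_force: [0.4, 0.3, -1.1]
opening: 0.186
grip_force: 30.0
```

Run:
```python
from cap import *
d,c=cap('side',4)
I=np.clip(d['mean'][140:210,230:320]*1.5,0,255).astype(np.uint8)
cv2.imwrite('pics/s5.png',cv2.resize(I,None,fx=8,fy=8,interpolation=cv2.INTER_CUBIC)[:,:,::-1]); 
s=env.state(); p=s['eef_pos'];print(s['t'],p,s['ft_force'])
print(proj(d,[[p[0],p[1],p[2]-264.5]]))
```

```text
17.3333 [525.38194996 117.27461577 289.56792947] [ 1.22171079 -0.68956891 -0.56284053]
[[260.7622932  189.11924183]]
```

View pics/s5.png

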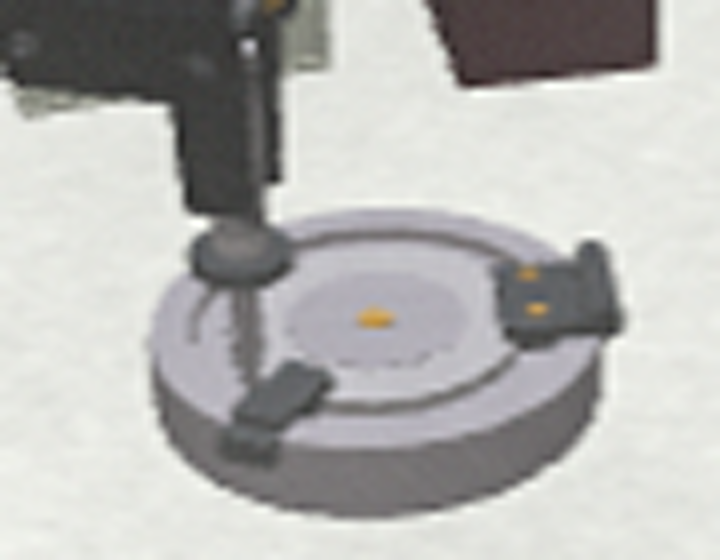

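Emit:
move_arm(commands=[[[0,0,0.1],0,-1],[[0,0,0.1],0,-1],[[0,0,0.1],0,-1],[[0,0,0.3],0,-1],[[0,0,0.7],0,-1],[[0,0,0.7],0,-1],[[0.12,-0.4,0],0,-1],[[0.24,-0.85,0],0,-1],[[0.24,-0.85,0],0,-1],[[0.24,-0.85,0],0,-1],[[0.24,-0.85,0],0,-1],[[0.24,-0.85,0],0,-1],[[0.24,-0.85,0],0,-1],[[0.24,-0.85,0],0,-1],[[0.24,-0.85,0],0,-1],[[0.24,-0.85,0],0,-1],[[0.24,-0.85,0],0,-1],[[0.24,-0.85,0],0,-1],[[0.18,-0.76,0],0,-1],[[0,0,0],0,-1]])

```text
t: 19.0
eef_pos: [613.9, -202.3, 349.1]
tcp_rot: [-3.141, 0.001, 2.551]
ft_force: [-1.0, -0.2, -0.9]
opening: 0.184
grip_force: 30.0
```

Emit:
move_arm(commands=[[[0,0,0],0,-1],[[0,0,0],0,-1],[[0,0,0],0,-1]])

```text
t: 19.25
eef_pos: [613.4, -197.4, 349.5]
tcp_rot: [3.141, -0.0, 2.555]
ft_force: [0.5, -0.0, -1.1]
opening: 0.187
grip_force: 30.0
```

Run:
```python
from cap import *
d,c=cap('side',4)
I=np.clip(d['mean'][180:270,290:390]*1.5,0,255).astype(np.uint8)
cv2.imwrite('pics/s6.png',cv2.resize(I,None,fx=6,fy=6,interpolation=cv2.INTER_CUBIC)[:,:,::-1]); 
s=env.state(); p=s['eef_pos'];print(s['t'],p,s['ft_force'])
print(proj(d,[[p[0],p[1],p[2]-264.5],[613.6,-198,60]]))
```

```text
19.45 [ 613.60821973 -197.40808005  349.75153722] [-0.41206939 -0.88824319 -0.70949654]
[[338.67300332 235.6613182 ]
 [338.45537169 245.38002705]]
```

View pics/s6.png

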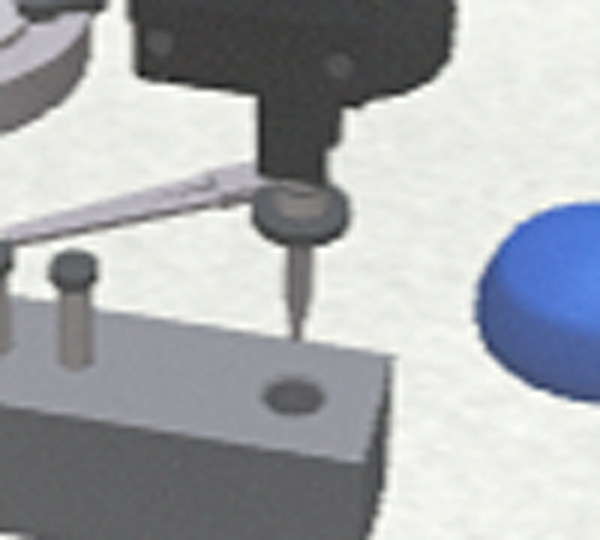

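Emit:
move_arm(commands=[[[0,-0.02,-0.4],0,-1],[[0,0,-0.4],0,-1],[[0,0,-0.4],0,-1],[[0,0,-0.4],0,-1],[[0,0,-0.4],0,-1],[[0,0,-0.2],0,-1],[[0,0,-0.1],0,-1],[[0,0,-0.1],0,-1],[[0,0,-0.07],0,-1],[[0,0,0],0,-1],[[0,0,0],0,-1],[[0,0,0],0,-1]])

```text
t: 20.45
eef_pos: [613.7, -198.8, 275.9]
tcp_rot: [3.141, 0.001, 2.554]
ft_force: [-0.6, 0.1, -1.5]
opening: 0.187
grip_force: 30.0
```

Seated within about 1 mm; release and wait before lifting.

Emit:
move_arm(commands=[[[0,0,-0.03],0,-1],[[0,0,0],0,-1],[[0,0,0],0,-0.5],[[0,0,0],0,-0.3],[[0,0,0],0,0],[[0,0,0],0,0.3],[[0,0,0],0,0.6],[[0,0,0],0,1],[[0,0,0],0,1],[[0,0,0],0,1],[[0,0,0],0,1],[[0,0,0],0,1],[[0,0,0],0,1],[[0,0,0],0,1],[[0,0,0],0,1]])

```text
t: 21.7
eef_pos: [613.6, -198.7, 274.5]
tcp_rot: [3.142, -0.0, 2.554]
ft_force: [0.3, -0.4, -0.8]
opening: 0.986
grip_force: 0.0
```

Emit:
move_arm(commands=[[[0,0,0.3],0,1],[[0,0,0.6],0,1],[[0,0,0.8],0,1],[[0,0,0.8],0,1],[[0,0,0.8],0,1],[[0,0,0.8],0,1],[[-0.2,0.7,0.3],0,1],[[-0.2,0.8,0],0,1],[[-0.2,0.8,0],0,1],[[-0.2,0.8,0],0,1],[[-0.2,0.8,0],0,1],[[-0.2,0.8,0],0,1],[[0,0,0],0,1],[[0,0,0],0,1],[[0,0,0],0,1],[[0,0,0],0,1]])

```text
t: 23.03
eef_pos: [577.8, -58.5, 406.8]
tcp_rot: [3.141, 0.001, 2.553]
ft_force: [0.6, -1.0, -0.6]
opening: 0.999
grip_force: 0.0
```

Run:
```python
from cap import *
d,c=cap('side',4)
I=np.clip(d['mean'][130:280,220:420]*1.5,0,255).astype(np.uint8)
cv2.imwrite('pics/s7.png',cv2.resize(I,None,fx=4,fy=4,interpolation=cv2.INTER_CUBIC)[:,:,::-1]); 
s=env.state(); print(s['t'],s['eef_pos'],s['opening'],s['grip_force'])
```

```text
23.2333 [577.73627937 -58.40045719 406.46058729] 0.9977301034569844 0.0
```

View pics/s7.png

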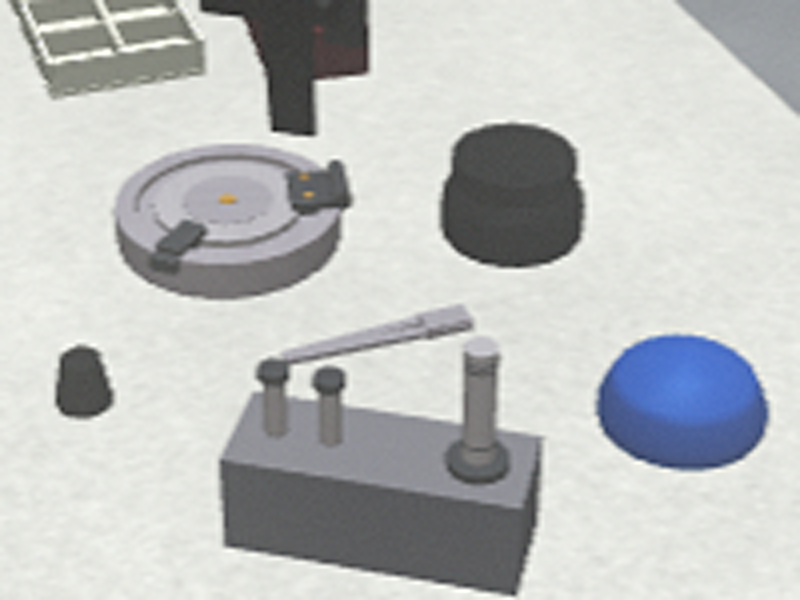

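The picture shows the stylus upright in its well (grip top at crop 481,348, as at the start), collar on the block, and nothing else in view moved.

```bash
python3 -c "
from cell import env
print(env.job_done())"
```

```text
the job is handed in; nothing more can be done
None
```

I ran the stylus point along the seam from the hinge to the catch at about 3 cm/s and put it back upright in its well; the last picture shows nothing disturbed among the things in view. The job is handed in (no verdict was returned).

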